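# Square a parcel into the corner of the measuring board and hold it

## Task

Pick up the tall parcel from the counter and stand it, label up, on the measuring board with its long side along the long fence, then press it home into the corner so that it bears on both fences at once and stands flush on the board. Keep hold of it and keep pressing it into the corner while its size is read: finish like that, without letting go. Leave the other things on the counter alone.

Things in the scene. Friction and masses are not known exactly. Their poses are not given: they have to be found in the camera images.
- parcel: Closed, rigid brown cardboard carton with a tape strip and a white address label on top, the tallest of the three cartons on the counter: 170 mm long (own x), 64 mm wide (own y), 100 mm tall (own z). Starts standing on the counter on its 170 x 64 mm base, label up; 0.3 to 0.65 kg, does not crush. Origin at the centre of its underside. Either end may point to the corner.
- board: Parcel measuring board, fixed to the counter: a pale wooden board 300 mm (own x) by 380 mm (own y), its top 24 mm above the counter, with two aluminium fences and two printed rules that start at the corner. Own x points (about away from the robot) towards the long fence, own y (about to the robot's left) towards the short fence, z up. Origin at the centre of its underside. The sides towards own -x and own -y are open.
- corner (a point): The inside corner of the measuring board: where the inner faces of the two fences would meet at the level of the board's top. It lies at x +110 mm, y +150 mm, z +24 mm in the board's frame and has the same axes; parcels go on its -x, -y side. A parcel fully home along the long fence has its origin at x -32 mm, y -85 mm, z 0 in this frame.
- long_fence: Long fence: upright aluminium angle, 4 mm thick and 40 mm high above the board's top, running 332 mm along the board's own y. Origin at the foot of the middle of its inner face; its inner face looks to the board's own -x and lies at x = 0 in the corner's frame. It starts 8 mm from the corner. A 30 mm wide, 4 mm thick foot flange lies outside it on the board.
- short_fence: Short fence: the same angle, 232 mm long, running along the board's own x. Origin at the foot of the middle of its inner face, with its own axes turned a quarter turn from the board's; its inner face looks to the board's own -y and lies at y = 0 in the corner's frame. It starts 8 mm from the corner. Both fences are fixed and rigid.
- flat_carton: Closed, rigid brown cardboard carton with a tape strip and a white address label on top, 120 x 90 mm and only 50 mm tall, beside the parcel on the counter. Bystander. Origin at the centre of its underside.
- long_carton: Closed, rigid brown cardboard carton with a tape strip and a white address label on top, 330 mm long, 52 x 52 mm, lying at the robot's right beyond the parcels. Bystander. Origin at the centre of its underside.
- tape_dispenser: Black desk tape dispenser with a tan roll, 165 x 66 mm, 100 mm tall, to the left of the measuring board. Bystander. Origin at the centre of its underside.
- rubber_stamp: Small dark wooden rubber stamp with a turned handle, base 52 x 26 mm, 80 mm tall, on the near right of the counter. Bystander. Origin at the centre of its underside.

How it is judged:
At the end, for the whole second after the job is handed in: Held at the end: the fingers bear on the parcel and it bears on each fence with over 1 N, at rest, label up (tilt under 2.3 deg), underside within 4 mm of the board, long side along the long fence within 2 deg, within 5 mm of fully home in the corner, all through the last second (contact force between parcel and long_fence above 1 N and contact force between parcel and short_fence above 1 N and contact force between the fingers and parcel above 1 N and angle between the x axis of parcel and the y axis of board, either way round below 0.035 rad and angle between parcel's own z axis and vertical below 0.04 rad and x of parcel in the frame of corner between -0.037 and -0.027 m and y of parcel in the frame of corner between -0.09 and -0.08 m and z of parcel in the frame of corner between -0.003 and 0.004 m and linear speed of parcel below 0.01 m/s); the arm keeps its last pose, push and grip.
It fails at once if the flat carton is moved more than 30 mm or tipped over (distance of flat_carton from where it was at the start of the episode above 0.03 m or angle between flat_carton's own z axis and vertical above 0.5 rad).
It fails at once if the long carton is moved more than 30 mm or tipped over (distance of long_carton from where it was at the start of the episode above 0.03 m or angle between long_carton's own z axis and vertical above 0.5 rad).
It fails at once if the tape dispenser is moved more than 30 mm or tipped over (distance of tape_dispenser from where it was at the start of the episode above 0.03 m or angle between tape_dispenser's own z axis and vertical above 0.5 rad).
It fails at once if the rubber stamp is moved more than 30 mm or tipped over (distance of rubber_stamp from where it was at the start of the episode above 0.03 m or angle between rubber_stamp's own z axis and vertical above 0.5 rad).
It also fails if it takes over 54 s, if anything falls off the work surface, if the arm or the gripper's body presses on something with over 40 N, if the wrist force passes 120 N, or if a joint passes its speed limit or range.

## Robot

A 7-joint arm with a two-finger parallel gripper is mounted at the origin on the work surface. World frame = base frame: x ahead of the robot, y to its left, z up, the work surface at z = 0. Lengths are in m, angles in rad, forces in N, time in s.
With the tool pointing down it reaches from about 0.35 to 0.9 m from the base axis. Payload 19.9 kg.
Tool frame: the origin (TCP) lies midway between the tips of the shut fingers; the grasp point (between the pads) lies 19 mm behind it; z points along the fingers, y is the line along which they close (so a half turn about z gives the same grasp; the last joint's range is limited). The gripper opens to 94 mm and grips with 3 to 60 N. Pads are 16 mm wide; open, the fingers measure 119 mm over their backs; the gripper's body (75 mm by 177 mm) begins 78 mm behind the grasp point.
Start: joints at [1.272, 0.417, -0.01, 1.614, 0.005, 1.111, -0.053], TCP at [0.159, -0.604, 0.205] pointing down, gripper open.
Joint ranges: [-2.81, 2.81], [-0.39, 2.02], [-1.27, 1.25], [0.06, 2.57], [-1.19, 4.33], [0.19, 2], [-2.82, 2.82]. Speed limits (rad/s): [1.89, 1.89, 2.39, 2.39, 3.01, 3.01, 3.01].

## Interface

Orientations are given as a rotation vector (axis times angle).
In Python, from station import bot gives the robot as it stands. The module is installed in compiled form; this text tells all that it offers.
- The arm moves only by the tool carry_out, never from a script. Its argument "motion" is a list of rows, each a list of 2 entries, a list of its own where there are three numbers: the shift along the tool's x, y, z in units of 40 mm (1.0 is 40 mm), then the turn, a rotation vector about the tool's x, y, z in units of 8 degrees (1.0 is 8 degrees). A call has 1 to 5 rows; each row is the pose to reach, as a shift and turn from the pose commanded when the call began, along the tool's axes at that moment; what a row does not reach only later rows make up. A row lasts 1/10 s, in which the tool goes at most 50 mm and 8.59 degrees, less where a joint would pass 70% of its speed; a pose out of reach is approached as far as the arm can. A call with a gripper value outside its range is refused whole. "hand" is the opening in per cent of the stroke, from 0 (shut) to 100 (fully open), set as the call begins (left out, the last holds). The fingers move at their own pace and stop on an object; "squeeze" is the grip in N (left out, the last holds). Time passes only in rows, so rows that repeat a pose let the fingers close. It gives the time, the measured TCP pose, the force, the opening and the grip force at its end, in the units of the state.
- bot.observe(): the state, without advancing time (a new reading comes with each control period).
- bot.camera(name): name is "side" or "top" or "wrist"; returns a dict with "pixels" (384x512x3 uint8, red, green, blue), "z_map" (384x512 float32, m along the optical axis (not along the pixel's ray), 0 where there is no reading), "K" (3x3 intrinsics, pixels), "R" (3x3) and "t" (3): a world point X has camera coordinates R X + t. Camera axes: x right, y down, z forward; pixel columns grow to the right and rows downward; lengths in m; the calibration is good to about 2 mm. The wrist camera is an equidistant fisheye: a pixel r from the principal point sees the ray r / f radians off the axis. A picture is of the moment at which its call begins.
- bot.finish_job(): hands the job in; it is judged then, once.
The state is a dict: "time": time; "joint_pos": joint angles; "joint_vel": joint speeds; "tau": joint torques, N m; "tool_pos": TCP position; "ee_rot": TCP orientation; "wrist_force": force on the tool from outside, world axes, zero at the start; "moment": the same for the moment, N m; "opening": opening from 0.0 (shut) to 1.0 (fully open); "finger_force": force on a finger pad.
Only numpy, scipy, OpenCV 4.12 (cv2) and the standard library are available. Lean on these libraries where they do the work, as an engineer would, in place of code of your own. Each camera call takes 0.05 s, during which the arm holds its last target. There are 200 camera calls.

## Working session

There is one attempt and no reset: what is moved stays moved. The work goes in short steps, Python scripts to look and compute and a tool call to move; the robot and the scene stay as the last step left them, time stands still between calls to the robot, and variables do not carry over. Pictures are saved under pics/ and viewed, at most 10 in all, crops included, and the job is handed in when it is done.

Besides the shell and the picture viewer there is one more tool, called after "Emit:" as name([rows], argument=value, ...), one row to a line, values as JSON. carry_out: Moves the arm, as the interface text tells. Its arguments: {"type":"object","properties":{"motion":{"type":"array","items":{"type":"array"}},"hand":{"type":"number"},"squeeze":{"type":"number"}},"required":["motion"]}

```bash
mkdir -p pics
python3 - <<'E'
from station import bot
import cv2,numpy as np
s=bot.observe();print({k:np.round(v,3).tolist() for k,v in s.items()})
for n in("top","side"):
    c=bot.camera(n);cv2.imwrite(f"pics/{n}1.png",c["pixels"][:,:,::-1]);np.savez(f"{n}1.npz",**c)
    print(n,c["K"].tolist(),c["R"].round(3).tolist(),c["t"].round(3).tolist())
E
```

```text
{'time': 0.0, 'joint_pos': [1.272, 0.418, -0.01, 1.614, 0.005, 1.111, -0.053], 'joint_vel': [-0.0, -0.0, -0.0, -0.001, 0.0, -0.001, 0.001], 'tau': [-0.001, -85.125, 0.638, -42.6, -0.049, 0.019, 0.0], 'tool_pos': [0.159, -0.604, 0.205], 'ee_rot': [-3.114, -0.404, 0.0], 'wrist_force': [0.135, 0.373, -0.735], 'moment': [-0.009, 0.016, -0.01], 'finger_force': 0.0, 'opening': 0.997}
top [[351.5248562754824, 0.0, 256.18969085402574], [0.0, 351.5248562754824, 192.95127253159146], [0.0, 0.0, 1.0]] [[0.002, -1.0, 0.008], [-0.994, -0.003, -0.108], [0.108, -0.007, -0.994]] [0.01, 0.472, 1.324]
side [[424.3884056344959, 0.0, 253.60346309250517], [0.0, 424.3884056344959, 189.77453474609538], [0.0, 0.0, 1.0]] [[-0.989, -0.147, -0.004], [-0.1, 0.69, -0.717], [0.108, -0.708, -0.698]] [0.462, 0.068, 1.305]
```

View pics/top1.png

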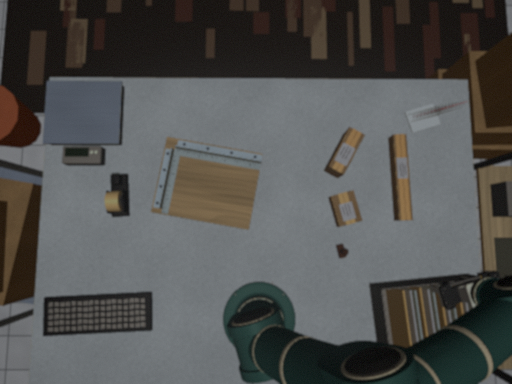

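View pics/side1.png

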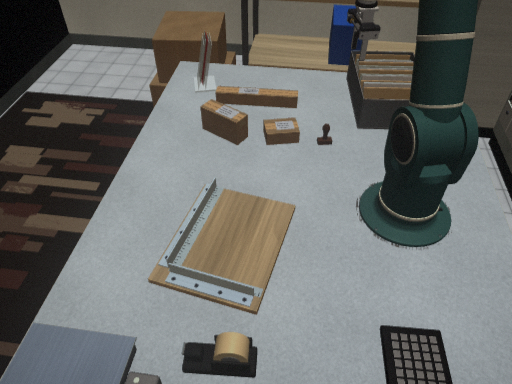

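The top view shows the parcel at about (346,152), the flat carton at (346,208), the long carton at (402,177) and the board at (207,183), with its corner at about (176,148). The side view agrees.

```bash
cat > h.py <<'E'
import numpy as np,cv2
def cloud(c):
    z=c["z_map"].astype(float);v,u=np.mgrid[:z.shape[0],:z.shape[1]]
    K=c["K"];P=np.stack([(u-K[0,2])*z/K[0,0],(v-K[1,2])*z/K[1,1],z],-1)
    return (P-c["t"])@c["R"]
def rect(xy):
    (c,wh,a)=cv2.minAreaRect(xy.astype(np.float32)*1000)
    b=cv2.boxPoints((c,wh,a));return np.round(c,1),np.round(wh,1),b
E
python3 - <<'E'
from h import *
for n in("top","side"):
    c=dict(np.load(f"{n}1.npz"));W=cloud(c);x,y,z=W[...,0],W[...,1],W[...,2];ok=c["z_map"]>0
    def rep(l,m):
        p=W[m&ok]; 
        if len(p)<5: print(l,len(p));return
        ctr,wh,b=rect(p[:,:2]);e=[b[1]-b[0],b[2]-b[1]];e=max(e,key=np.linalg.norm)
        print(n,l,len(p),ctr,wh,"long ang",np.degrees(np.arctan2(e[1],e[0])).round(1),"z",np.median(p[:,2]).round(4))
    box=(x>.3)&(x<.8)&(y<-.1)&(y>-.46)
    rep("parceltop",box&(z>.09)&(z<.112))
    rep("flat",box&(z>.042)&(z<.058)&(x<.52))
    hs=c["pixels"].astype(np.uint8);hsv=cv2.cvtColor(hs,cv2.COLOR_RGB2HSV)
    bb=(x>.25)&(x<.8)&(y>-.1)&(y<.4)
    rep("board",bb&(z>.016)&(z<.075))
    rep("boardtop",bb&(z>.018)&(z<.03))
    m=bb&(z>.052)&(z<.075)&ok;print("fencetop",m.sum());
    p=W[m][:,:2]*1000
    print(np.round(p[::max(1,len(p)//30)]).astype(int).tolist())
    rep("long",(x>.4)&(x<.8)&(y<-.42)&(y>-.56)&(z>.035)&(z<.065))
E
```

```text
top parceltop 805 [ 625.5 -321.6] [ 64.4 171.5] long ang -28.7 z 0.1005
top flat 768 [ 415.4 -327.7] [120.6  90.7] long ang 14.9 z 0.0504
top board 7530 [515.4 200.9] [381.1 300.4] long ang 79.9 z 0.0251
top boardtop 6613 [515.3 200.4] [380.1 300.4] long ang 79.9 z 0.0246
fencetop 267
[[649, 318], [646, 304], [643, 293], [642, 262], [638, 258], [635, 247], [630, 333], [630, 208], [626, 197], [625, 187], [622, 155], [620, 148], [616, 137], [612, 335], [611, 99], [606, 87], [605, 80], [603, 50], [601, 46], [598, 39], [596, 8], [592, -3], [582, 341], [564, 346], [550, 350], [534, 352], [519, 352], [504, 355], [494, 357], [478, 359], [462, 361], [448, 365], [434, 367], [418, 371]]
top long 996 [ 550.8 -539.5] [298.3  47.2] long ang 1.6 z 0.0519
side parceltop 584 [ 626.8 -319.8] [ 72.2 177. ] long ang -27.9 z 0.1009
side flat 541 [ 414.8 -327.2] [122.2  99.5] long ang 14.6 z 0.0511
side board 11419 [513.8 200.6] [385.4 301.8] long ang 80.0 z 0.0256
side boardtop 9608 [513.9 201.2] [384.3 301.8] long ang 80.1 z 0.0251
fencetop 650
[[593, -5], [597, 33], [601, 56], [604, 76], [608, 105], [613, 134], [615, 144], [619, 173], [623, 193], [630, 225], [630, 232], [639, 263], [638, 278], [647, 303], [645, 318], [623, 336], [610, 338], [604, 342], [577, 343], [577, 346], [546, 350], [546, 353], [520, 354], [523, 356], [491, 358], [493, 361], [469, 366], [467, 366], [438, 369], [441, 370], [415, 373]]
side long 710 [ 550.1 -532.2] [300.  55.] long ang 0.2 z 0.052
```

```bash
cat >> h.py <<'E'
def go(pos,ang):
    "units for carry_out to bring the TCP to pos with tool down, tool x at world angle ang deg"
    from station import bot
    from scipy.spatial.transform import Rotation as R
    s=bot.observe();Rc=R.from_rotvec(s["ee_rot"]);a=np.radians(ang)
    Rt=R.from_matrix(np.array([[np.cos(a),np.sin(a),0],[np.sin(a),-np.cos(a),0],[0,0,-1]]))
    d=Rc.inv().apply(np.array(pos)-s["tool_pos"])
    r=np.degrees((Rc.inv()*Rt).as_rotvec())
    print("t",s["time"],"pos",np.round(s["tool_pos"],4),"F",np.round(s["wrist_force"],1),"open",round(float(s["opening"])*94,1),"ff",s["finger_force"])
    print("shift",np.round(d/.04,3),"turn",np.round(r/8,3))
E
python3 -c "from h import *;go([.625,-.3215,.2],-28.7)"
```

```text
t 0.1 pos [ 0.1592 -0.604   0.2049] F [-0.6 -0.1  0.3] open 94.2 ff 0.0
shift [13.06  -3.862  0.125] turn [-7.000e-03  4.000e-03  5.433e+00]
```

Emit:
carry_out([
  [[6,-1.8,0],[0,0,2.5]],
  [[6,-1.8,0],[0,0,2.5]],
  [[6,-1.8,0],[0,0,2.5]],
  [[6,-1.8,0],[0,0,2.5]],
  [[6,-1.8,0],[0,0,2.5]],
], hand=100)

```text
time: 0.6
tool_pos: [0.3681, -0.476, 0.2053]
ee_rot: [-3.138, 0.144, 0.0]
wrist_force: [0.5, -1.0, 0.2]
opening: 1.002
finger_force: 0.0
```

```bash
python3 -c "from h import *;go([.625,-.3215,.18],-28.7)"
```

```text
t 0.6 pos [ 0.3681 -0.476   0.2053] F [ 0.5 -1.   0.2] open 94.2 ff 0.0
shift [ 6.043 -4.433  0.632] turn [-1.000e-03  2.000e-03  2.932e+00]
```

Emit:
carry_out([
  [[5.9,-4.4,0.6],[0,0,2.93]],
  [[5.9,-4.4,0.6],[0,0,2.93]],
  [[5.9,-4.4,0.6],[0,0,2.93]],
  [[5.9,-4.4,0.6],[0,0,2.93]],
  [[5.9,-4.4,0.6],[0,0,2.93]],
])

```text
time: 1.1
tool_pos: [0.5747, -0.3495, 0.1852]
ee_rot: [-3.044, 0.778, 0.001]
wrist_force: [-0.3, -0.7, 0.4]
opening: 1.003
finger_force: 0.0
```

```bash
python3 -c "from h import *;go([.625,-.3215,.18],-28.7)"
```

```text
t 1.1 pos [ 0.5747 -0.3495  0.1852] F [-0.3 -0.7  0.4] open 94.3 ff 0.0
shift [ 0.767 -1.217  0.13 ] turn [0.001 0.004 0.002]
```

Emit:
carry_out([
  [[0.65,-1.1,0.13],[0,0,0]],
  [[0.65,-1.1,0.13],[0,0,0]],
  [[0.65,-1.1,0.13],[0,0,0]],
  [[0.65,-1.1,0.13],[0,0,0]],
])

```text
time: 1.5
tool_pos: [0.6163, -0.3258, 0.1803]
ee_rot: [3.043, -0.78, -0.001]
wrist_force: [-0.2, -0.4, 0.3]
opening: 1.0
finger_force: 0.0
```

Run:
```python
from h import *
go([.625,-.3215,.05],-28.7)
from station import bot
c=bot.camera("wrist");cv2.imwrite("pics/w1.png",c["pixels"][:,:,::-1])
```

```text
t 1.5 pos [ 0.6163 -0.3258  0.1803] F [-0.2 -0.4  0.3] open 94.0 ff 0.0
shift [ 0.141 -0.201  3.257] turn [ 0.005  0.004 -0.005]
```

View pics/w1.png

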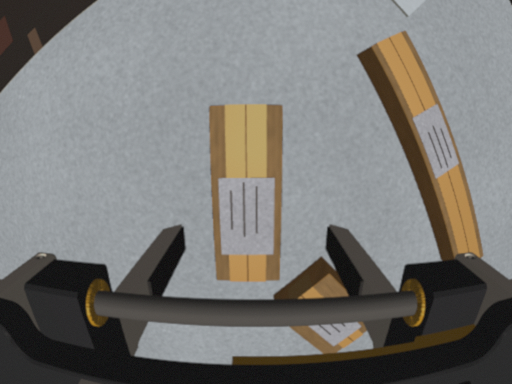

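The wrist view shows the parcel (cols 210–283) parallel to the fingers. It sits slightly left of their midpoint (256), which matches the computed 8 mm remainder, so I'm descending.

Emit:
carry_out([
  [[0.14,-0.2,0],[0,0,0]],
  [[0.14,-0.2,1.1],[0,0,0]],
  [[0.14,-0.2,2.2],[0,0,0]],
  [[0.14,-0.2,3.25],[0,0,0]],
  [[0.14,-0.2,3.25],[0,0,0]],
])

```text
time: 2.05
tool_pos: [0.623, -0.3193, 0.0452]
ee_rot: [-3.042, 0.778, 0.013]
wrist_force: [-0.3, 0.7, 0.7]
opening: 1.001
finger_force: 0.0
```

Emit:
carry_out([
  [[0,0,0],[0,0,0]],
  [[0,0,0],[0,0,0]],
  [[0,0,0],[0,0,0]],
  [[0,0,0],[0,0,0]],
  [[0,0,0],[0,0,0]],
], hand=0, squeeze=40)

```text
time: 2.55
tool_pos: [0.6265, -0.3212, 0.0521]
ee_rot: [3.043, -0.778, 0.003]
wrist_force: [-3.2, -1.0, 9.1]
opening: 0.679
finger_force: 40.0
```

```bash
python3 -c "from h import *;go([.625,-.3215,.19],-28.7)"
```

```text
t 2.55 pos [ 0.6265 -0.3212  0.0521] F [-3.2 -1.   9.1] open 63.9 ff 40.001792907714844
shift [-0.023  0.025 -3.447] turn [ 0.002 -0.015  0.002]
```

Emit:
carry_out([
  [[0,0,-0.5],[0,0,0]],
  [[0,0,-1.5],[0,0,0]],
  [[0,0,-2.5],[0,0,0]],
  [[0,0,-3],[0,0,0]],
  [[0,0,-3],[0,0,0]],
])

```text
time: 3.05
tool_pos: [0.6272, -0.3211, 0.1739]
ee_rot: [3.043, -0.778, 0.007]
wrist_force: [0.0, 0.1, -5.5]
opening: 0.68
finger_force: 40.0
```

```bash
python3 -c "from h import *;go([.59,.22,.18],80)"
```

```text
t 3.05 pos [ 0.6272 -0.3211  0.1739] F [ 0.   0.1 -5.5] open 63.9 ff 39.99341547489166
shift [ -7.304 -11.422  -0.184] turn [  0.031  -0.026 -13.584]
```

Emit:
carry_out([
  [[-0.3,-0.4,0],[0,0,-0.5]],
  [[-0.8,-1.2,0],[0,0,-1.4]],
  [[-1.3,-2.1,0],[0,0,-2.4]],
  [[-1.9,-3.0,0],[0,0,-3.4]],
  [[-2.5,-3.9,0],[0,0,-4.4]],
])

```text
time: 3.55
tool_pos: [0.6118, -0.1338, 0.1686]
ee_rot: [-3.135, -0.188, 0.004]
wrist_force: [0.7, 0.5, -5.6]
opening: 0.682
finger_force: 40.0
```

```bash
python3 -c "from h import *;go([.59,.22,.18],80)"
```

```text
t 3.55 pos [ 0.6118 -0.1338  0.1686] F [ 0.7  0.5 -5.6] open 64.1 ff 39.98932242393494
shift [ 0.516 -8.846 -0.278] turn [-0.016  0.01  -9.142]
```

Emit:
carry_out([
  [[0.05,-0.9,0],[0,0,-0.9]],
  [[0.1,-1.8,0],[0,0,-1.8]],
  [[0.15,-2.7,-0.1],[0,0,-2.7]],
  [[0.2,-3.6,-0.2],[0,0,-3.6]],
  [[0.25,-4.4,-0.3],[0,0,-4.5]],
])

```text
time: 4.05
tool_pos: [0.6017, 0.0422, 0.1809]
ee_rot: [-2.923, -1.148, 0.003]
wrist_force: [-0.1, 0.6, -5.6]
opening: 0.68
finger_force: 40.0
```

```bash
python3 -c "from h import *;go([.59,.22,.18],80)"
```

```text
t 4.05 pos [0.6017 0.0422 0.1809] F [-0.1  0.6 -5.6] open 63.9 ff 39.9904990196228
shift [ 2.809 -3.456  0.026] turn [-0.017  0.006 -4.641]
```

Emit:
carry_out([
  [[0.6,-0.8,0],[0,0,-1]],
  [[1.3,-1.6,0],[0,0,-2]],
  [[2.0,-2.4,0],[0,0,-3]],
  [[2.5,-3.1,0],[0,0,-4]],
  [[2.7,-3.4,0],[0,0,-4.6]],
])

```text
time: 4.55
tool_pos: [0.5886, 0.2175, 0.1808]
ee_rot: [-2.406, -2.015, 0.002]
wrist_force: [1.3, -0.4, -5.9]
opening: 0.678
finger_force: 40.0
```

Emit:
carry_out([
  [[0,0,0],[0,0,0]],
  [[0,0,0],[0,0,0]],
  [[0,0,0],[0,0,0]],
])

```text
time: 4.85
tool_pos: [0.5907, 0.2122, 0.1817]
ee_rot: [-2.421, -2.002, 0.002]
wrist_force: [0.0, -0.8, -5.7]
opening: 0.68
finger_force: 40.0
```

Run:
```python
from h import *
from station import bot
go([.59,.22,.18],80)
for n in ("top","side"):
    c=bot.camera(n);W=cloud(c);x,y,z=W[...,0],W[...,1],W[...,2]
    cv2.imwrite(f"pics/{n}2.png",c["pixels"][:,:,::-1]);np.savez(f"{n}2.npz",**c)
```

```text
t 4.85 pos [0.5907 0.2122 0.1817] F [ 0.  -0.8 -5.7] open 63.9 ff 39.99344229698181
shift [ 0.19  -0.053  0.042] turn [-0.006  0.007 -0.104]
```

View pics/side2.png

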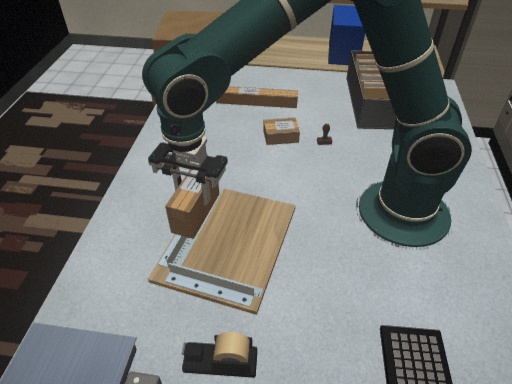

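The side view shows the parcel held level at about (193,208), above the long fence and along it. Next I move to just short of the corner and lower.

```bash
python3 -c "from h import *;go([.5886,.238,.082],80)"
```

```text
t 4.95 pos [0.5908 0.2124 0.1821] F [-0.4  0.2 -5.5] open 63.8 ff 39.9935245513916
shift [ 0.619 -0.173  2.503] turn [-0.002  0.004 -0.1  ]
```

Emit:
carry_out([
  [[0.6,-0.17,0],[0,0,-0.1]],
  [[0.6,-0.17,0.7],[0,0,-0.1]],
  [[0.6,-0.17,1.4],[0,0,-0.1]],
  [[0.6,-0.17,2.1],[0,0,-0.1]],
  [[0.6,-0.17,2.5],[0,0,-0.1]],
])

```text
time: 5.45
tool_pos: [0.5878, 0.2373, 0.0804]
ee_rot: [-2.405, -2.02, 0.003]
wrist_force: [0.2, -0.4, -5.1]
opening: 0.682
finger_force: 40.0
```

Emit:
carry_out([
  [[0,0,0],[0,0,0]],
  [[0,0,0],[0,0,0]],
  [[0,0,0],[0,0,0]],
])

```text
time: 5.75
tool_pos: [0.5892, 0.2387, 0.084]
ee_rot: [2.404, 2.021, 0.003]
wrist_force: [-1.1, -0.5, -5.7]
opening: 0.679
finger_force: 40.0
```

Run:
```python
from h import *
from station import bot
go([.603,.251,.0755],80)
for n in ("side","top"):
    c=bot.camera(n);W=cloud(c)
    cv2.imwrite(f"pics/{n}3.png",cv2.resize(c["pixels"][130:330,110:310,::-1] if n=="side" else c["pixels"][100:260,120:290,::-1],None,fx=3,fy=3))
    x,y,z=W[...,0],W[...,1],W[...,2];np.savez(f"{n}3.npz",**c)
    m=(z>.11)&(z<.14)&(x>.5)&(x<.7)&(y>.1)&(y<.36);p=W[m];print(n,len(p),np.histogram(p[:,2],8))
```

```text
t 5.75 pos [0.5892 0.2387 0.084 ] F [-1.1 -0.5 -5.7] open 63.8 ff 39.99352276325226
shift [0.361 0.287 0.215] turn [ 0.012 -0.008  0.014]
side 1047 (array([ 41,  38,  43,  44,  40, 256, 551,  34]), array([0.11002844, 0.11373649, 0.11744453, 0.12115258, 0.12486063,
       0.12856868, 0.13227672, 0.13598477, 0.13969282]))
top 3 (array([1, 0, 0, 0, 0, 0, 1, 1]), array([0.11617406, 0.11808002, 0.11998599, 0.12189196, 0.12379792,
       0.12570389, 0.12760986, 0.12951582, 0.13142179]))
```

View pics/side3.png

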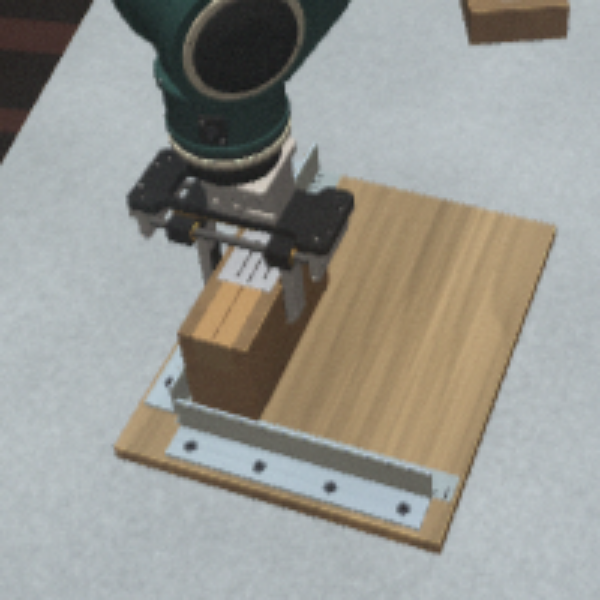

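The crop shows the parcel inside the corner, just above the board, with a small gap to both fences. Its top is at z≈0.1325, so about 8.5 mm remain to go down.

Emit:
carry_out([
  [[0,0,0.1],[0,0,0]],
  [[0,0,0.2],[0,0,0]],
  [[0,0,0.24],[0,0,0]],
  [[0,0,0.24],[0,0,0]],
  [[0,0,0.24],[0,0,0]],
])

```text
time: 6.35
tool_pos: [0.5888, 0.2388, 0.0754]
ee_rot: [2.403, 2.021, 0.002]
wrist_force: [-12.0, -7.6, 34.3]
opening: 0.682
finger_force: 40.0
```

```bash
python3 -c "from h import *;go([.603,.251,.0755],80)"
```

```text
t 6.35 pos [0.5888 0.2388 0.0754] F [-12.   -7.6  34.3] open 64.1 ff 40.02203285694122
shift [ 0.362  0.296 -0.003] turn [ 0.012 -0.002  0.016]
```

Emit:
carry_out([
  [[0,0,-0.03],[0,0,0]],
  [[0.1,0.08,-0.03],[0,0,0]],
  [[0.2,0.16,-0.03],[0,0,0]],
  [[0.28,0.22,-0.03],[0,0,0]],
  [[0.28,0.22,-0.03],[0,0,0]],
])

```text
time: 6.85
tool_pos: [0.5997, 0.2472, 0.0754]
ee_rot: [2.404, 2.02, -0.0]
wrist_force: [-5.9, -8.9, 18.5]
opening: 0.678
finger_force: 40.0
```

```bash
python3 -c "from h import *;go([.603,.251,.0755],80)"
```

```text
t 6.85 pos [0.5997 0.2472 0.0754] F [-5.9 -8.9 18.5] open 63.7 ff 40.005483627319336
shift [ 0.107  0.064 -0.002] turn [0.008 0.007 0.009]
```

Emit:
carry_out([
  [[0,0.03,-0.01],[0,0,0]],
  [[0,0.06,-0.01],[0,0,0]],
  [[0,0.08,-0.01],[0,0,0]],
  [[0,0.08,-0.01],[0,0,0]],
])

```text
time: 7.25
tool_pos: [0.6, 0.2473, 0.0754]
ee_rot: [-2.403, -2.021, 0.006]
wrist_force: [-23.8, -10.5, 28.0]
opening: 0.679
finger_force: 40.0
```

Emit:
carry_out([
  [[0.03,0,0],[0,0,0]],
  [[0.06,0,0],[0,0,0]],
  [[0.09,0,0],[0,0,0]],
  [[0.09,0,0],[0,0,0]],
])

```text
time: 7.65
tool_pos: [0.6003, 0.2485, 0.0751]
ee_rot: [2.405, 2.021, -0.012]
wrist_force: [-29.5, -21.5, 31.9]
opening: 0.677
finger_force: 40.0
```

```bash
python3 -c "from h import *;go([.603,.251,.0755],80)"
```

```text
t 7.65 pos [0.6003 0.2485 0.0751] F [-29.5 -21.5  31.9] open 63.6 ff 40.00282555818558
shift [ 0.074  0.057 -0.012] turn [-0.031  0.044  0.01 ]
```

Emit:
carry_out([
  [[0,0,-0.03],[0,0,0]],
  [[0.02,0.01,-0.03],[0,0,0]],
  [[0.04,0.02,-0.03],[0,0,0]],
  [[0.04,0.02,-0.03],[0,0,0]],
  [[0.04,0.02,-0.03],[0,0,0]],
])

```text
time: 8.15
tool_pos: [0.6005, 0.2494, 0.0751]
ee_rot: [2.405, 2.021, -0.015]
wrist_force: [-30.1, -22.1, 21.6]
opening: 0.678
finger_force: 40.0
```

Run:
```python
from h import *
from station import bot
go([.603,.251,.0755],80)
c=bot.camera("side");W=cloud(c)
cv2.imwrite("pics/side4.png",cv2.resize(c["pixels"][180:310,130:290,::-1],None,fx=4.5,fy=4.5,interpolation=cv2.INTER_CUBIC))
x,y,z=W[...,0],W[...,1],W[...,2]
# corner frame
a=np.radians(80);ey=np.array([np.cos(a),np.sin(a)]);ex=np.array([ey[1],-ey[0]])
C=np.array([.5145,.2007])+.11*ex+.15*ey
q=np.stack([(W[...,:2]-C)@ex,(W[...,:2]-C)@ey,z-.024],-1)*1000
m=(q[...,2]>92)&(q[...,2]<108)&(q[...,0]>-90)&(q[...,0]<30)&(q[...,1]>-60)&(q[...,1]<30)
p=q[m];print("top: x",np.percentile(p[:,0],[2,50,98]).round(1),"y max",np.percentile(p[:,1],[90,98]).round(1),"z",np.percentile(p[:,2],[5,50,95]).round(1))
# end face toward short fence above fence
m=(q[...,2]>50)&(q[...,2]<90)&(q[...,0]>-60)&(q[...,0]<-8)&(q[...,1]>-30)&(q[...,1]<30)
p=q[m];A=np.c_[np.ones(len(p)),p[:,0],p[:,2]];k=np.linalg.lstsq(A,p[:,1],rcond=None)[0];print("end face y",np.median(p[:,1]).round(1),"yaw,tilt deg",np.degrees(k[1:]).round(2))
# inner face of short fence
m=(q[...,2]>38)&(q[...,2]<44)&(q[...,0]>-220)&(q[...,0]<-90)&(abs(q[...,1])<20)
print("short fence y",np.percentile(q[m][:,1],[5,50,95]).round(1))
```

```text
t 8.15 pos [0.6005 0.2494 0.0751] F [-30.1 -22.1  21.6] open 63.7 ff 39.994458854198456
shift [ 0.051  0.055 -0.01 ] turn [-0.044  0.053  0.011]
top: x [-64.9 -35.   -2.7] y max [-7.7 -5.8] z [ 95.3 100.8 103.8]
end face y -6.8 yaw,tilt deg [0.44 1.18]
short fence y [0.3 3.2 5.1]
```

View pics/side4.png

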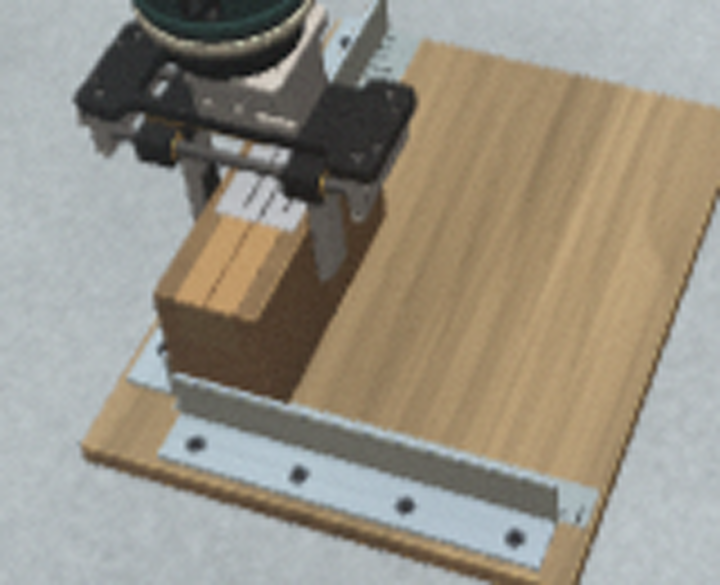

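The end face measures about 7 mm short of the short fence, so the 26 N along y is friction only. I'll ease the sideways and downward press, then slide on toward the short fence.

Emit:
carry_out([
  [[0,-0.07,-0.05],[0,0,0]],
  [[0,-0.07,-0.05],[0,0,0]],
  [[0.04,-0.07,-0.05],[0,0,0]],
  [[0.08,-0.07,-0.05],[0,0,0]],
  [[0.08,-0.07,-0.05],[0,0,0]],
])

```text
time: 8.7
tool_pos: [0.6015, 0.2563, 0.0774]
ee_rot: [-2.404, -2.022, 0.001]
wrist_force: [-1.6, -1.0, -6.8]
opening: 0.68
finger_force: 40.0
```

```bash
python3 -c "from h import *;go([.603,.251,.0755],80)"
```

```text
t 8.7 pos [0.6015 0.2563 0.0774] F [-1.6 -1.  -6.8] open 63.9 ff 39.9935781955719
shift [-0.123  0.06   0.048] turn [-0.003  0.001  0.018]
```

Emit:
carry_out([
  [[0.02,0,0],[0,0,0]],
  [[0.04,0,0],[0,0,0]],
  [[0.06,0,0],[0,0,0]],
  [[0.06,0,0],[0,0,0]],
])

```text
time: 9.1
tool_pos: [0.6016, 0.2566, 0.0774]
ee_rot: [2.404, 2.02, -0.005]
wrist_force: [-6.4, -11.1, 0.7]
opening: 0.679
finger_force: 40.0
```

Emit:
carry_out([
  [[0.02,0,0],[0,0,0]],
  [[0.04,0,0],[0,0,0]],
  [[0.06,0,0],[0,0,0]],
  [[0.06,0,0],[0,0,0]],
])

```text
time: 9.5
tool_pos: [0.6016, 0.2567, 0.0774]
ee_rot: [2.404, 2.018, -0.01]
wrist_force: [-14.5, -23.8, 11.9]
opening: 0.678
finger_force: 40.0
```

Hard stop on the short fence at y≈0.2566. The parcel is still about 2 mm up, so I'll back off, set it down, then press both ways.

Emit:
carry_out([
  [[-0.11,0,0],[0,0,0]],
  [[-0.11,0,0],[0,0,0]],
  [[-0.11,0,0.05],[0,0,0]],
  [[-0.11,0,0.07],[0,0,0]],
  [[-0.11,0,0.07],[0,0,0]],
])

```text
time: 10.0
tool_pos: [0.6016, 0.2565, 0.0751]
ee_rot: [2.404, 2.022, -0.001]
wrist_force: [-4.4, -2.8, 0.8]
opening: 0.675
finger_force: 40.0
```

Emit:
carry_out([
  [[0.04,0,0],[0,0,0]],
  [[0.08,0.02,0],[0,0,0]],
  [[0.11,0.04,0],[0,0,0]],
  [[0.11,0.05,0],[0,0,0]],
  [[0.11,0.05,0],[0,0,0]],
])

```text
time: 10.5
tool_pos: [0.6017, 0.2575, 0.0747]
ee_rot: [2.404, 2.021, -0.014]
wrist_force: [-32.2, -24.7, 21.5]
opening: 0.676
finger_force: 40.0
```

```bash
python3 -c "from h import *;go([.6015,.2566,.0754],80)"
```

```text
t 10.5 pos [0.6017 0.2575 0.0747] F [-32.2 -24.7  21.5] open 63.5 ff 39.992534816265106
shift [-0.022 -0.002 -0.017] turn [-0.034  0.052  0.014]
```

Emit:
carry_out([
  [[0.02,-0.03,-0.015],[0,0,0]],
  [[0.03,-0.03,-0.015],[0,0,0]],
  [[0.03,-0.03,-0.015],[0,0,0]],
  [[0.03,-0.03,-0.015],[0,0,0]],
  [[0.03,-0.03,-0.015],[0,0,0]],
])

```text
time: 11.0
tool_pos: [0.6018, 0.2576, 0.0749]
ee_rot: [2.404, 2.018, -0.013]
wrist_force: [-20.6, -26.9, 15.0]
opening: 0.684
finger_force: 40.0
```

Run:
```python
from h import *
from station import bot
go([.6015,.2566,.0754],80)
c=bot.camera("side");W=cloud(c)
cv2.imwrite("pics/side5.png",cv2.resize(c["pixels"][180:310,130:290,::-1],None,fx=4.5,fy=4.5,interpolation=cv2.INTER_CUBIC))
z=W[...,2]
a=np.radians(80);ey=np.array([np.cos(a),np.sin(a)]);ex=np.array([ey[1],-ey[0]])
C=np.array([.5145,.2007])+.11*ex+.15*ey
q=np.stack([(W[...,:2]-C)@ex,(W[...,:2]-C)@ey,z-.024],-1)*1000
m=(q[...,2]>50)&(q[...,2]<90)&(q[...,0]>-60)&(q[...,0]<-8)&(q[...,1]>-30)&(q[...,1]<30)
p=q[m];k=np.linalg.lstsq(np.c_[np.ones(len(p)),p[:,0],p[:,2]],p[:,1],rcond=None)[0];print("end face y",np.median(p[:,1]).round(1),"yaw,tilt",np.degrees(k[1:]).round(2))
m=(q[...,2]>92)&(q[...,2]<108)&(q[...,0]>-90)&(q[...,0]<30)&(q[...,1]>-60)&(q[...,1]<30)
p=q[m];print("top x",np.percentile(p[:,0],[2,98]).round(1),"z",np.median(p[:,2]).round(1))
```

```text
t 11.0 pos [0.6018 0.2576 0.0749] F [-20.6 -26.9  15. ] open 64.3 ff 39.98476445674896
shift [-0.025 -0.003 -0.012] turn [-0.026  0.056  0.003]
end face y 0.3 yaw,tilt [0.03 0.66]
top x [-64.9  -3.5] z 100.9
```

View pics/side5.png

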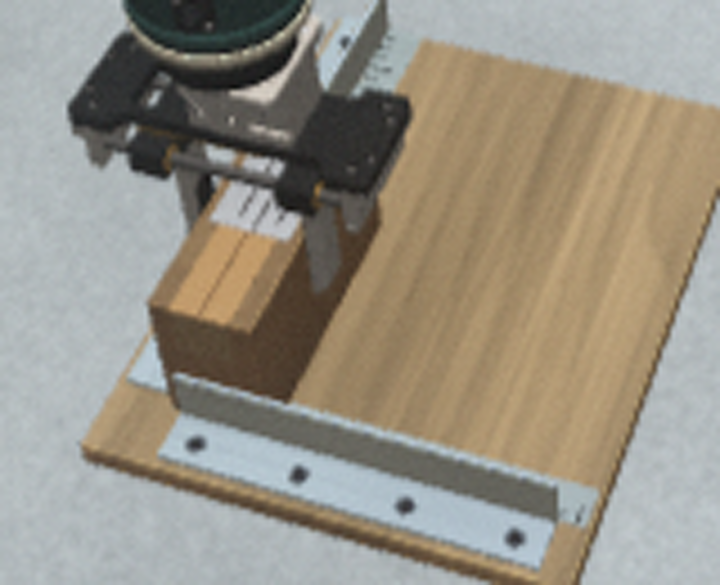

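The end face now reads +0.3 mm with 0° yaw, so it is home on the short fence. To be sure of the long fence too, I unload the short fence and the board, then press the long fence alone before pressing both.

Emit:
carry_out([
  [[-0.12,0,-0.03],[0,0,0]],
  [[-0.12,0,-0.03],[0,0,0]],
  [[-0.12,0.03,-0.03],[0,0,0]],
  [[-0.12,0.05,-0.03],[0,0,0]],
  [[-0.12,0.05,-0.03],[0,0,0]],
])

```text
time: 11.55
tool_pos: [0.6018, 0.2572, 0.076]
ee_rot: [-2.402, -2.021, 0.008]
wrist_force: [-20.3, -3.3, 3.2]
opening: 0.676
finger_force: 40.0
```

Emit:
carry_out([
  [[0.04,0,0],[0,0,0]],
  [[0.08,0,0],[0,0,0]],
  [[0.12,0,0],[0,0,0]],
  [[0.12,0,0],[0,0,0]],
  [[0.12,0,0],[0,0,0]],
])

```text
time: 12.05
tool_pos: [0.602, 0.2578, 0.0757]
ee_rot: [2.405, 2.02, -0.017]
wrist_force: [-31.1, -24.7, 15.9]
opening: 0.678
finger_force: 40.0
```

```bash
python3 -c "from h import *;go([.6017,.2575,.0751],80)"
```

```text
t 12.05 pos [0.602  0.2578 0.0757] F [-31.1 -24.7  15.9] open 63.7 ff 40.006947219371796
shift [-0.008 -0.005  0.015] turn [-0.049  0.061  0.006]
```

Emit:
carry_out([
  [[0,0,0.02],[0,0,0]],
  [[0,0,0.02],[0,0,0]],
  [[0,0,0.02],[0,0,0]],
  [[0,0,0.02],[0,0,0]],
  [[0,0,0.02],[0,0,0]],
])

```text
time: 12.55
tool_pos: [0.602, 0.2578, 0.0755]
ee_rot: [2.405, 2.02, -0.017]
wrist_force: [-34.9, -28.1, 24.6]
opening: 0.68
finger_force: 40.0
```

Run:
```python
from h import *
from station import bot
go([.6017,.2575,.0751],80)
c=bot.camera("side");W=cloud(c)
a=np.radians(80);ey=np.array([np.cos(a),np.sin(a)]);ex=np.array([ey[1],-ey[0]])
C=np.array([.5145,.2007])+.11*ex+.15*ey
q=np.stack([(W[...,:2]-C)@ex,(W[...,:2]-C)@ey,W[...,2]-.024],-1)*1000
m=(q[...,2]>50)&(q[...,2]<90)&(q[...,0]>-60)&(q[...,0]<-8)&(abs(q[...,1])<30)
p=q[m];k=np.linalg.lstsq(np.c_[np.ones(len(p)),p[:,0],p[:,2]],p[:,1],rcond=None)[0];print("end face y",np.median(p[:,1]).round(1),np.degrees(k[1:]).round(2))
m=(q[...,2]>97)&(q[...,2]<105)&(q[...,0]>-60)&(q[...,0]<-8)&(q[...,1]>-50)&(q[...,1]<-5)
p=q[m];k=np.linalg.lstsq(np.c_[np.ones(len(p)),p[:,:2]],p[:,2],rcond=None)[0];print("top z",np.median(p[:,2]).round(1),"slopes deg",np.degrees(k[1:]).round(2))
```

```text
t 12.55 pos [0.602  0.2578 0.0755] F [-34.9 -28.1  24.6] open 64.0 ff 40.009616017341614
shift [-0.01  -0.005  0.011] turn [-0.047  0.062  0.006]
end face y 0.3 [0.34 0.49]
top z 101.7 slopes deg [-0.51  0.27]
```

Both fences are loaded, and the parcel is flush, level and at rest within tolerance. Handing in.

```bash
python3 -c "
from station import bot
print(bot.finish_job())"
```

```text
the job is handed in; nothing more can be done
None
```

I handed the job in at about 12.6 s on the robot's clock, with the parcel held and pressed into the corner with about 30 N toward each fence; my last readings were within tolerance, but the hand-in returned no verdict.

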